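Reset the key switch and take the key out

TASK

Turn the key in the key switch box clockwise (seen from above) right round to its stop to reset the switch, then turn it back, feeling with gentle pulls for the one position between the two stops where it will come out. Never pull or twist hard. Draw the key out and leave it in the glass dish, and leave the other things where they are.

Things in the scene. Friction and masses are not known exactly. Their poses are not given: they have to be found in the camera images.
- key_head (a point): Centre of the key's head: upright black plastic plate 30 mm wide (point x), 9 mm thick (point y), 30 mm tall (point z); grasp across the 9 mm thickness from above. The loose key (66 mm long, about 40 g) starts standing in the lock, its head 8 mm clear above the lock collar, so this point is 23 mm above the collar's rim. Keep the key upright while it is in the lock.
- key: The key; origin at the lower end of its bit, z along the shank to the head. Below the head: a 7 mm steel shank with an 11 mm boss by the head and a 22 mm dust collar half-way down; at the lower end, 42 to 51 mm below the centre of the head, the flat bit, 20 mm along x, 6 mm along y.
- key_bit (a point): Centre of the key's bit, 46.5 mm below the centre of the head; hidden in the lock at the start.
- lock_box: Key switch box, grey metal, 100 x 84 x 50 mm, fixed to the bench; origin under its centre, z up. In its top a steel lock collar, 37 mm across, rises 8 mm; the 26 mm hole in it is upright, on the box's z axis. The angle of the barrel in the box differs from box to box.
- lock_axis (a point): Point on the key's turning axis at the rim of the lock collar, 58 mm above the bench. A hidden plate in the box keeps the key in: its bit passes the plate's slot only within about 0.12 rad of one release position. Elsewhere the key lifts 3 to 4 mm and is held; release shows by its rising freely past 6 mm. It must rise 17 mm to clear the plate and 30 mm to clear the collar.
- barrel (a joint): Turn of the lock barrel, rad: 0 at the start (its anticlockwise stop), growing clockwise seen from above, hard stop at 1.4; beyond 1.3 counts as turned to the stop. Friction about 0.05 N m, stays where left; the key has about 0.08 rad of play in it. The release position lies somewhere between 0.3 and 1.0 and is shown nowhere. Do not turn while the bit is lifted into the slot.
- lock_core: The lock's core inside the box with the barrel in it, hidden, fixed; origin on the lock axis 20.5 mm above the bench; its x axis is the direction of the key's x at the start. Twisting or pressing the key in it with a contact force over 30 N spoils the lock.
- dish_floor (a point): Centre of the floor of the round clear glass dish, 3 mm above the bench; the floor is flat to 50 mm from the centre, the rim is 142 mm across and 28 mm above the bench. Some tiny burs and discs are stuck in it. The dish is loose, 0.35 kg.
- tape_mid (a point): Roll of masking tape, 48 mm across, 12 mm high, a bystander; its centre.
- pot_mid (a point): Small round pot with a dark screw lid, 41 mm across, 34 mm high, a bystander; its centre.
- jaw_mid (a point): Plaster jaw model, 59 x 64 x 24 mm, a bystander; 12 mm above its underside.
- lock_neck: The fixed seat of the plate that keeps the key in, hidden in the box above the barrel; origin on the lock axis 42 mm above the bench (underside of the 4 mm plate), x axis as that of the core; it does not show where the slot in the plate is. Pulling the held key against the plate with over 20 N spoils the lock.
There are look-alikes about, which are no part of the job. Of the things that look like the part that bears dish_floor, the largest one is meant.

How it is judged:
On the way, in this order (a step that is already met when the one before it is completed fails the run):
1. the key turns the barrel clockwise to its stop (value of joint barrel above 1.3 rad), for 0.1 s.
2. the barrel is turned back and the key drawn out of the lock (value of joint barrel below 1.3 rad and z of key_bit in the frame of lock_box above 0.065 m), for 0.1 s.
At the end, for the whole second after the job is handed in: The key lies still in the glass dish: its head centre and its bit are both within 70 mm of the dish's centre and the bit is less than 50 mm above the dish floor; the barrel is left turned back from its stop where the key came out (0.15 to 1.3 rad) (horizontal distance between each of key_head, key_bit and dish_floor below 0.07 m and z of key_bit in the frame of dish_floor between -0.005 and 0.05 m and linear speed of key below 0.05 m/s and value of joint barrel between 0.15 and 1.3 rad); the robot touches nothing.
It fails at once if the held key is pulled against the plate in the lock with more than 20 N (contact force between key and lock_neck above 20 N).
It fails at once if the key is twisted or pressed in the barrel with more than 30 N (contact force between key and lock_core above 30 N).
It fails at once if the tape, the pot or the jaw model is moved more than 30 mm (distance of any of tape_mid, pot_mid, jaw_mid from where it was at the start of the episode above 0.03 m).
It fails at once if the dish is pushed more than 40 mm away (distance of dish_floor from where it was at the start of the episode above 0.04 m).
It also fails if it takes over 72 s, if anything falls off the work surface, if the arm or the gripper's body presses on something with over 40 N, if the wrist force passes 120 N, or if a joint passes its speed limit or range.

ROBOT

A 6-joint arm with a two-finger parallel gripper is mounted at the origin on a cart in front of the work surface, level with it; the furniture and walls round the work are solid. World frame = base frame: x ahead of the robot, y to its left, z up, the work surface at z = 0. Lengths are in m, angles in rad, forces in N, time in s.
With the tool pointing down it reaches from about 0.425 to 0.95 m from the base axis. Payload 3.5 kg.
Tool frame: the origin (TCP) lies on the centre line of the jaws, within the pads' length; the fingertips stand 14 mm ahead of it and the grasp point (between the pads) lies 5 mm behind it (ctrl.finger_overhang is the distance from the TCP to the fingertips, in m); z points along the fingers, y is the line along which they close (so a half turn about z gives the same grasp; the last joint's range is limited). The gripper opens to 85 mm and grips with 20 to 120 N. Pads are 22 mm wide; open, the fingers measure 114 mm over their backs; the gripper's body (76 mm by 85 mm) begins 54 mm behind the grasp point. The pads swing forward as they close: fully open they stand 13 mm farther back than shut.
Start: joints at [-1.418, 0.286, 1.577, -0, 1.279, -0.15], TCP at [0.201, -0.644, 0.245] pointing down, gripper open.
Joint ranges: [-2.77, 2.77], [-0.9, 2.22], [0.21, 2.48], [-1.53, 4.67], [0.24, 2.81], [-2.84, 2.84]. Speed limits (rad/s): [2.79, 2.79, 3.14, 3.14, 3.14, 3.14].

INTERFACE

Orientations are given as a unit quaternion [x, y, z, w].
In Python, from plant import ctrl gives the robot as it stands.
- The arm moves only by the tool send_rows, never from a script. Its argument "moves" is text: rows parted by semicolons, each of 7 numbers parted by spaces: the turn, a rotation vector about the tool's x, y, z in units of 360 degrees (1.0 is 360 degrees), then the shift along the tool's x, y, z in units of 20 cm (1.0 is 20 cm), then the gripper's target within -1 to 1 (fully open at 1, half-way at 0, shut at -1). A call has 1 to 12 rows; each row is the pose to reach, as a shift and turn from the pose commanded when the call began, along the tool's axes at that moment, turning the shorter way round; what a row does not reach only later rows make up. A row lasts 1/8 s, in which the tool goes at most 62.5 mm and 10.7 degrees, less where a joint would pass 70% of its speed; a pose out of reach is approached as far as the arm can. A call with a number of a shift or a turn outside -1 to 1 is refused whole. A call with a gripper value outside its range is refused whole. The fingers move at their own pace and stop on an object; "newtons" is the grip in N (left out, the last holds). Time passes only in rows, so rows that repeat a pose let the fingers close. It gives the time, the measured TCP pose, the force, the opening and the grip force at its end, in the units of the state.
- ctrl.get_state(): the state, without advancing time (a new reading comes with each control period).
- ctrl.read_camera(name): name is "scene" or "side" or "wrist"; returns a dict with "image" (384x512x3 uint8, red, green, blue), "fovy" (degrees; the focal length in pixels is half the picture's height over the tangent of half this angle, whatever the lens; pixels are square), "cx", "cy" (the principal point, pixels), "extrinsics" (4x4, takes a point from camera to world coordinates). Camera axes: x right, y up, looking along -z (the intrinsics and any distortion apply to the point x, -y, -z); pixel columns grow to the right and rows downward; lengths in m; the calibration is good to about 2 mm. A picture is of the moment at which its call begins. There is no depth.
- ctrl.sign_off(): hands the job in; it is judged then, once.
The state is a dict: "time": time; "qpos": joint angles; "dq": joint speeds; "joint_efforts": joint torques, N m; "eef_pos": TCP position; "tcp_rot": TCP orientation; "contact_force": force on the tool from outside, world axes, zero at the start; "wrist_torque": the same for the moment, N m; "opening": opening from 0.0 (shut) to 1.0 (fully open); "finger_force": force on a finger pad.
Only numpy, scipy, OpenCV 4.12 (cv2) and the standard library are available. Lean on these libraries where they do the work, as an engineer would, in place of code of your own. Each camera call takes 0.05 s, during which the arm holds its last target. There are 200 camera calls.

## Working session

There is one attempt and no reset: what is moved stays moved. The work goes in short steps, Python scripts to look and compute and a tool call to move; the robot and the scene stay as the last step left them, time stands still between calls to the robot, and variables do not carry over. Pictures are saved under pics/ and viewed, at most 10 in all, crops included, and the job is handed in when it is done.

Besides the shell and the picture viewer there is one more tool, called after "Request:" by a JSON object that holds its "method" and its "body". send_rows: Moves the arm, as the interface text tells. Its arguments: {"type":"object","properties":{"moves":{"type":"string"},"newtons":{"type":"number"}},"required":["moves"]}

```bash
mkdir -p pics; ls; cat > h.py <<'E'
import numpy as np,cv2
from plant import ctrl
from scipy.spatial.transform import Rotation as R
def shot(n,f=None):
    c=ctrl.read_camera(n)
    if f: cv2.imwrite('pics/'+f,cv2.cvtColor(c['image'],cv2.COLOR_RGB2BGR))
    return c
def ray(c,u,v):
    f=c['image'].shape[0]/2/np.tan(np.radians(c['fovy'])/2)
    E=np.array(c['extrinsics']); d=E[:3,:3]@np.array([(u-c['cx'])/f,-(v-c['cy'])/f,-1])
    return E[:3,3],d
def plane(c,u,v,z):
    o,d=ray(c,u,v); return o+d*(z-o[2])/d[2]
def proj(c,p):
    f=c['image'].shape[0]/2/np.tan(np.radians(c['fovy'])/2)
    E=np.array(c['extrinsics']); q=E[:3,:3].T@(np.array(p)-E[:3,3])
    return np.array([c['cx']+f*q[0]/-q[2],c['cy']-f*q[1]/-q[2]])
E
python3 - <<'E'
from h import *
a=shot('scene','a.png');b=shot('side','b.png')
im=np.hstack([cv2.imread('pics/a.png'),cv2.imread('pics/b.png')])
for c in(a,b):print({k:np.round(v,3) for k,v in c.items() if k!='image'})
s=ctrl.get_state();print(s)
E
```

```text
pics
{'fovy': np.float64(51.879), 'cx': np.float64(263.873), 'cy': np.float64(193.916), 'extrinsics': array([[-0.742,  0.57 , -0.353,  0.085],
       [-0.671, -0.642,  0.372,  0.333],
       [-0.015,  0.512,  0.859,  1.28 ],
       [ 0.   ,  0.   ,  0.   ,  1.   ]])}
{'fovy': np.float64(50.758), 'cx': np.float64(253.093), 'cy': np.float64(190.061), 'extrinsics': array([[ 0.872, -0.411,  0.267,  0.888],
       [ 0.49 ,  0.747, -0.45 , -0.711],
       [-0.014,  0.523,  0.852,  1.122],
       [ 0.   ,  0.   ,  0.   ,  1.   ]])}
{'time': 0.1, 'qpos': array([-1.41798045e+00,  2.87126742e-01,  1.57804077e+00,  1.98200613e-05,
        1.27862230e+00, -1.49991701e-01]), 'dq': array([ 0.00064198, -0.00044052, -0.00247135, -0.00051077, -0.00056069,
        0.00095365]), 'joint_efforts': array([ 1.23040467e-03, -4.07297444e+01, -2.93698096e+01, -1.15216858e-04,
        3.42318672e-03, -8.42414352e-06]), 'eef_pos': array([ 0.20123562, -0.64370562,  0.24404685]), 'tcp_rot': array([ 9.88560160e-01,  1.50823089e-01,  7.93559789e-06, -1.09859347e-03]), 'contact_force': array([-0.26973322,  0.31124899, -0.90418336]), 'wrist_torque': array([-0.02972182,  0.00735909,  0.08198594]), 'finger_force': 0.0, 'opening': 1.00104988916468}
```

View pics/a.png

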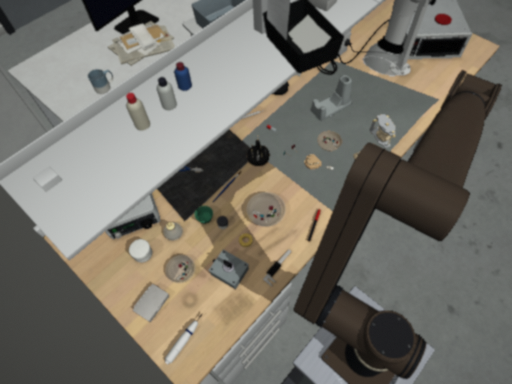

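View pics/b.png

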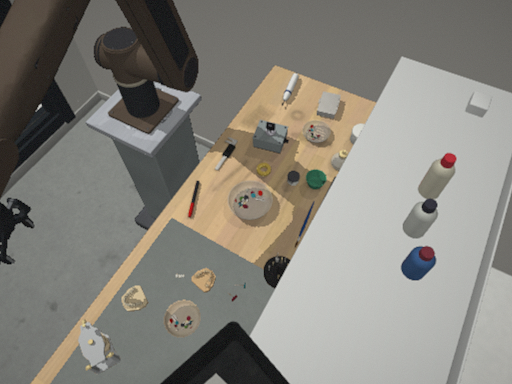

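Scene view: the grey key box is at (228,267). Three dishes could be meant: (263,208), (179,267) and (329,140), and the first looks largest. In the side view the box is at (270,137) and the big dish at (250,203). Next is one close crop with measurements.

```bash
python3 - <<'E'
from h import *
a=shot('scene','a2.png');b=shot('side','b2.png')
A=cv2.imread('pics/a2.png')[175:305,190:310];B=cv2.imread('pics/b2.png')[100:230,210:330]
k=lambda x:cv2.resize(x,None,fx=3.3,fy=3.3,interpolation=cv2.INTER_CUBIC)
cv2.imwrite('pics/c.png',np.hstack([k(A),k(B)]))
for n,c,pts in(('a',a,[(228,267),(263,208),(179,267),(329,140)]),('b',b,[(270,137),(250,203),(318,132),(182,318)])):
    for p in pts: print(n,p,plane(c,*p,0.05 if p[0] in(228,270) else 0.015).round(3))
E
```

```text
a (228, 267) [0.491 0.086 0.05 ]
a (263, 208) [ 0.567 -0.167  0.015]
a (179, 267) [0.626 0.189 0.015]
a (329, 140) [ 0.578 -0.578  0.015]
b (270, 137) [0.499 0.066 0.05 ]
b (250, 203) [ 0.556 -0.173  0.015]
b (318, 132) [0.624 0.192 0.015]
b (182, 318) [ 0.572 -0.571  0.015]
```

View pics/c.png

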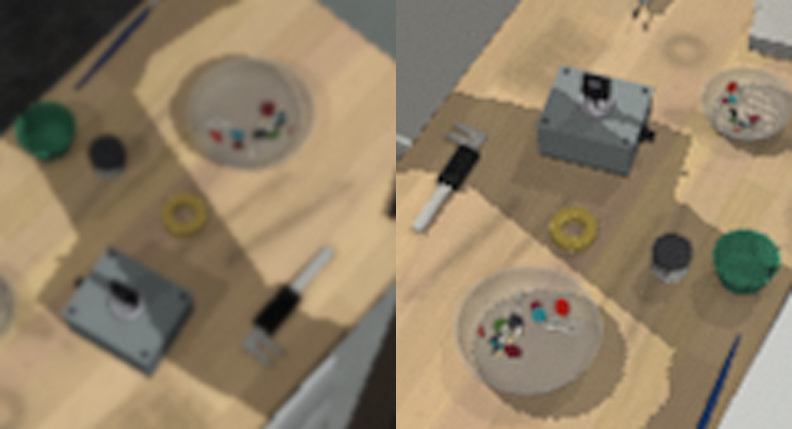

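Crop: the large dish has bits of red, blue and green in it. The key's black head is at about (228,264) in the scene view and (271,127) in the side view. Tape is between the dish and the box, and the pot is beside the green bowl. The choice of dish is confirmed as the largest.

```bash
cat >> h.py <<'E'
def tri(c1,p1,c2,p2):
    M=np.zeros((3,3));v=np.zeros(3)
    for c,p in((c1,p1),(c2,p2)):
        o,d=ray(c,*p);d/=np.linalg.norm(d);P=np.eye(3)-np.outer(d,d);M+=P;v+=P@o
    return np.linalg.solve(M,v)
def go(p,q=None,deg=None):
    # print row numbers to reach world p (and tool z turn deg) from present pose
    s=ctrl.get_state();r=R.from_quat(s['tcp_rot']);t=r.inv().apply(np.array(p)-s['eef_pos'])/.2
    print('shift',t.round(3),'pos',s['eef_pos'].round(4),'x az',np.degrees(np.arctan2(*r.as_matrix()[[1,0],0])).round(2))
E
python3 - <<'E'
from h import *
a=shot('scene');b=shot('side')
print(tri(a,(228,263.8),b,(271,126.7)))
print(tri(a,(263,208),b,(250,203)))
go([.5,-.35,.30]);go([.48,.075,.26])
E
```

```text
[0.49084745 0.08465384 0.07867832]
[ 0.56143673 -0.17000372  0.01713259]
shift [ 1.864 -0.958 -0.275] pos [ 0.2013 -0.6441  0.2448] x az 17.35
shift [ 2.402 -3.016 -0.073] pos [ 0.2013 -0.6441  0.2448] x az 17.35
```

Request:
{"method": "send_rows", "body": {"moves": "0 0 0 0.25 -0.19 0 1;0 0 0 0.5 -0.37 0 1;0 0 0 0.75 -0.56 0 1;0 0 0 1 -0.75 0 1;0 0 0 1 -0.75 0 1"}}

```text
time: 0.92
eef_pos: [0.3495, -0.4382, 0.2455]
tcp_rot: [0.988, 0.154, 0.0, -0.0]
contact_force: [-0.3, -0.8, 0.1]
opening: 1.001
finger_force: 0.0
```

Request:
{"method": "send_rows", "body": {"moves": "0 0 0 0.17 -0.25 0 1;0 0 0 0.35 -0.5 0 1;0 0 0 0.53 -0.75 0 1;0 0 0 0.7 -1 0 1;0 0 0 0.7 -1 0 1"}}

```text
time: 1.55
eef_pos: [0.4221, -0.2064, 0.2455]
tcp_rot: [0.988, 0.153, 0.0, 0.0]
contact_force: [-0.4, 0.0, 1.0]
opening: 1.002
finger_force: 0.0
```

Request:
{"method": "send_rows", "body": {"moves": "0 0 0 0.17 -0.25 0 1;0 0 0 0.35 -0.5 0 1;0 0 0 0.53 -0.75 0 1;0 0 0 0.7 -1 0 1;0 0 0 0.7 -1 0 1;0 0 0 0.7 -1 0 1"}}

```text
time: 2.3
eef_pos: [0.4958, 0.0226, 0.2452]
tcp_rot: [0.989, 0.15, -0.0, 0.0]
contact_force: [-0.5, -0.4, 0.1]
opening: 1.003
finger_force: 0.0
```

```bash
python3 - <<'E'
from h import *
w=shot('wrist','w1.png')
print(w['fovy'],w['cx'],w['cy'],w['extrinsics'].round(3).tolist(),ctrl.get_state()['qpos'])
go([.491,.085,.25])
print(proj(w,[.491,.085,.096]))
E
```

```text
67.01250884536857 254.15088132424492 187.33638821312613 [[0.298, 0.918, 0.262, 0.561], [-0.954, 0.286, 0.083, 0.043], [0.001, -0.275, 0.962, 0.374], [0.0, 0.0, 0.0, 1.0]] [-1.59748363e-01 -1.15471726e-01  2.00658302e+00 -7.60620811e-04
  1.25059645e+00  1.11044509e+00]
shift [ 0.071 -0.307 -0.024] pos [0.4957 0.0222 0.2452] x az 17.24
[191.01220373 162.5629167 ]
```

View pics/w1.png

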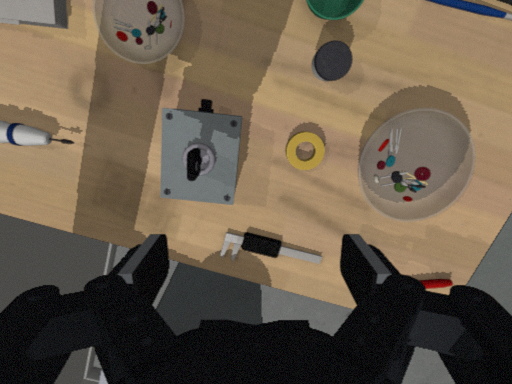

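Wrist view: the box is at (201,157), with the collar at about (199,159) and the black key head at about (193,163). The tape is at (306,151), the pot at (332,60) and the big dish at (416,163).

```bash
python3 - <<'E'
from h import *
w=shot('wrist','w2.png');I=cv2.imread('pics/w2.png')
C=I[100:215,145:255]
cv2.imwrite('pics/w2c.png',cv2.resize(C,None,fx=5,fy=5,interpolation=cv2.INTER_CUBIC))
g=C.max(2);m=(g<45).astype(np.uint8)
n,l,st,ce=cv2.connectedComponentsWithStats(m)
for i in range(1,n):
    if st[i,4]>30:
        cs=cv2.findContours((l==i).astype(np.uint8),0,2)[0];print(st[i],ce[i]+[145,100],cv2.minAreaRect(cs[0]))
E
```

```text
[ 53   0  15  13 140] [205.39285714 106.17142857] ((60.0, 6.0), (12.0, 14.0), 90.0)
[ 42  48  14  32 362] [192.88950276 163.20718232] ((48.5, 63.5), (31.0, 13.0), 90.0)
```

View pics/w2c.png

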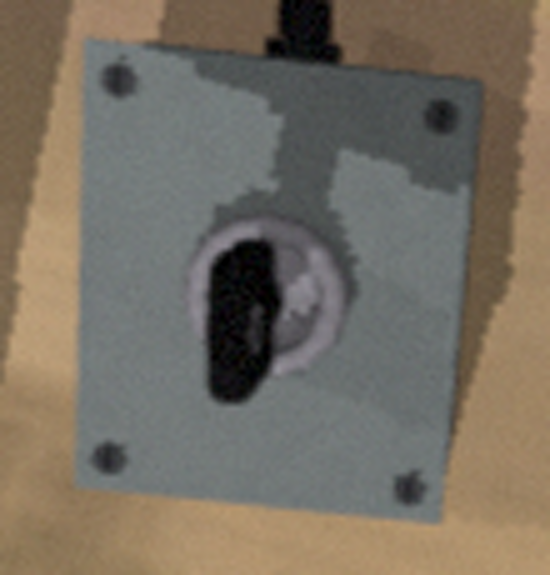

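Crop: the collar ring is centred at about (198.6,159.6) and the head is an upright plate. Its straight left edge, the top's long side, runs near-vertically at u≈187.

```bash
python3 - <<'E'
from h import *
w=shot('wrist','w3.png');I=cv2.imread('pics/w3.png')
big=cv2.resize(I[100:215,145:255],None,fx=5,fy=5,interpolation=cv2.INTER_CUBIC).max(2)
px=lambda x,y:((x+.5)/5-.5+145,(y+.5)/5-.5+100)
pts=[]
for y in range(275,385,5):
    x=np.where(big[y,150:330]<75)[0][0]+150; pts.append(plane(w,*px(x,y),.096)[:2])
pts=np.array(pts);vx,vy,x0,y0=cv2.fitLine(pts.astype(np.float32),2,0,.01,.01).ravel()
print('head az',np.degrees(np.arctan2(vy,vx)),'pt',x0,y0)
ax=plane(w,*px(268,298),.058);print('axis',ax)
n=np.array([-vy,vx]);print('offset of edge from axis',(np.array([x0,y0])-ax[:2])@n)
# box edges
for p,q in(((85,40),(485,78)),((85,40),(76,487))):
    d=plane(w,*px(*q),.05)-plane(w,*px(*p),.05);print(np.degrees(np.arctan2(d[1],d[0])),np.linalg.norm(d))
for y in range(230,410,12):
    k=np.where(big[y,150:330]<75)[0]; print(y,k[[0,-1]]+150 if len(k) else None)
E
```

```text
head az 13.674144 pt 0.48696584 0.08846523
axis [0.48733958 0.08357205 0.058     ]
offset of edge from axis 0.004842836911676519
-78.03732505288005 0.08653207591937949
-168.94572880147018 0.10179706791641119
230 [308 314]
242 [237 329]
254 [220 277]
266 [210 277]
278 [208 277]
290 [207 281]
302 [207 281]
314 [207 278]
326 [206 276]
338 [206 276]
350 [208 281]
362 [208 270]
374 [208 266]
386 [208 256]
398 [214 247]
```

Request:
{"method": "send_rows", "body": {"moves": "0 0 0.005 0.02 -0.15 0.1 1;0 0 0.01 0.051 -0.308 0.25 1;0 0 0.01 0.051 -0.308 0.425 0.4;0 0 0.01 0.051 -0.308 0.425 0;0 0 0.01 0.051 -0.308 0.425 0", "newtons": 20}}

```text
time: 3.08
eef_pos: [0.4878, 0.0847, 0.1617]
tcp_rot: [0.993, 0.119, 0.001, 0.0]
contact_force: [0.1, 0.0, 0.1]
opening: 0.503
finger_force: 0.0
```

```bash
python3 - <<'E'
from h import *
w=shot('wrist','w4.png');I=cv2.imread('pics/w4.png')
u,v=proj(w,[.4873,.0836,.058]);print(u,v)
x0,y0=int(u)-65,int(v)-60
big=cv2.resize(I[max(y0,0):y0+120,x0:x0+130],None,fx=5,fy=5,interpolation=cv2.INTER_CUBIC)
cv2.imwrite('pics/w4c.png',big);print(x0,max(y0,0))
for z in(.058,.096):print(z,proj(w,[.4873,.0836,z]))
go([.4873,.0836,.077])
E
```

```text
254.60491266756088 190.6235293589207
189 130
0.058 [254.60491267 190.62352936]
0.096 [254.75020915 205.75164175]
shift [-0.007  0.004  0.426] pos [0.4882 0.0848 0.1623] x az 13.66
```

View pics/w4c.png

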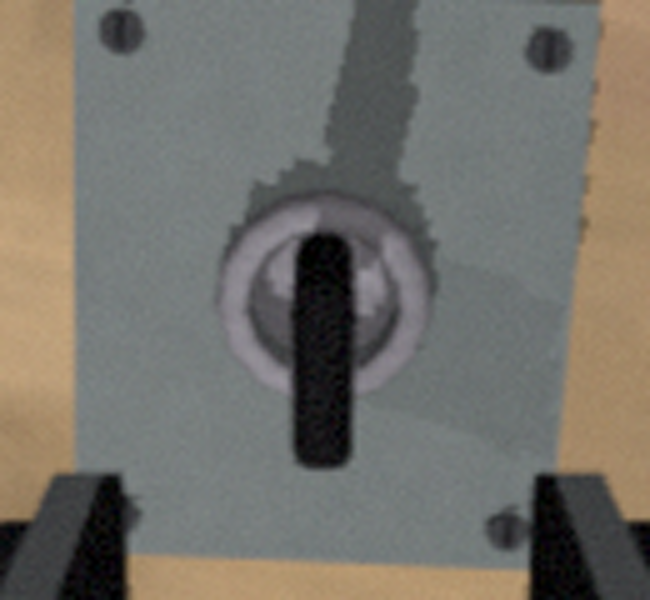

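Crop: the head is seen edge-on and vertical, midway between the fingers. The collar is centred at (254.1,188.9), within 1.5 mm of the prediction, so I can go straight down.

Request:
{"method": "send_rows", "body": {"moves": "0 0 0 0 0.001 0.2 0;0 0 0 0 0.001 0.35 0;0 0 0 0 0.001 0.425 0;0 0 0 0 0.001 0.425 0"}}

```text
time: 3.62
eef_pos: [0.4871, 0.0852, 0.0755]
tcp_rot: [0.993, 0.119, -0.0, -0.0]
contact_force: [0.0, -1.0, 0.4]
opening: 0.502
finger_force: 0.0
```

Request:
{"method": "send_rows", "body": {"moves": "0 0 0 0 0 0 -0.4;0 0 0 0 0 0 -0.6;0 0 0 0 0 0 -0.7;0 0 0 0 0 0 -1;0 0 0 0 0 0 -1;0 0 0 0 0 0 -1", "newtons": 20}}

```text
time: 4.38
eef_pos: [0.4875, 0.0854, 0.076]
tcp_rot: [0.993, 0.12, 0.001, 0.0]
contact_force: [-0.4, 0.3, 5.4]
opening: 0.099
finger_force: 19.7
```

Request:
{"method": "send_rows", "body": {"moves": "0 0 0 0 0 -0.003 -1;0 0 0.014 0 0 -0.003 -1;0 0 0.028 0 0 -0.003 -1;0 0 0.042 0 0 -0.003 -1;0 0 0.056 0 0 -0.003 -1;0 0 0.07 0 0 -0.003 -1;0 0 0.07 0 0 -0.003 -1"}}

```text
time: 5.25
eef_pos: [0.4871, 0.0856, 0.0761]
tcp_rot: [0.995, -0.099, 0.0, -0.0]
contact_force: [0.0, 0.9, 3.6]
opening: 0.103
finger_force: 19.8
```

```bash
cat > st.py <<'E'
from h import *
s=ctrl.get_state();r=R.from_quat(s['tcp_rot'])
print(s['eef_pos'].round(4),'az',np.degrees(np.arctan2(*r.as_matrix()[[1,0],0])).round(2),'F',s['contact_force'].round(1),'T',s['wrist_torque'].round(3),'q6',s['qpos'][5].round(3),s['opening'],s['finger_force'],s['time'])
E
python3 st.py
```

```text
[0.4871 0.0856 0.0761] az -11.4 F [0.  0.9 3.6] T [ 0.056 -0.109  0.051] q6 1.738 0.1033409803106609 19.798879651352763 5.25
```

Request:
{"method": "send_rows", "body": {"moves": "0 0 0.014 0 0 0 -1;0 0 0.028 0 0 0 -1;0 0 0.042 0 0 0 -1;0 0 0.056 0 0 0 -1;0 0 0.07 0 0 0 -1;0 0 0.084 0 0 0 -1;0 0 0.098 0 0 0 -1;0 0 0.112 0 0 0 -1;0 0 0.126 0 0 0 -1;0 0 0.126 0 0 0 -1"}}

```text
time: 6.5
eef_pos: [0.4874, 0.086, 0.0761]
tcp_rot: [0.88, -0.475, 0.0, -0.001]
contact_force: [1.5, 2.3, 2.9]
opening: 0.104
finger_force: 20.1
```

```bash
python3 st.py
```

```text
[0.4874 0.086  0.0761] az -56.71 F [1.5 2.3 2.9] T [ 0.518 -0.294  0.078] q6 2.528 0.1037970132881629 20.096270218491554 6.5
```

Request:
{"method": "send_rows", "body": {"moves": "0 0 0.008 -0.002 -0.003 0 -1;0 0 0.016 -0.002 -0.003 0 -1;0 0 0.024 -0.002 -0.003 0 -1;0 0 0.03 -0.002 -0.003 0 -1;0 0 0.03 -0.002 -0.003 0 -1"}}

```text
time: 7.12
eef_pos: [0.4876, 0.0862, 0.0761]
tcp_rot: [0.832, -0.555, 0.0, -0.0]
contact_force: [1.6, 2.6, 2.7]
opening: 0.107
finger_force: 20.4
```

```bash
python3 st.py
```

```text
[0.4876 0.0862 0.0761] az -67.49 F [1.6 2.6 2.7] T [ 0.242 -0.306  0.028] q6 2.718 0.10658227605791515 20.41310654953122 7.125
```

Request:
{"method": "send_rows", "body": {"moves": "0 0 0.004 0 0 0 -1;0 0 0.008 0 0 0 -1;0 0 0.008 0 0 0 -1"}}

```text
time: 7.5
eef_pos: [0.4875, 0.0862, 0.0761]
tcp_rot: [0.817, -0.577, 0.0, -0.0]
contact_force: [2.4, 2.4, 2.4]
opening: 0.104
finger_force: 20.6
```

```bash
python3 st.py
```

```text
[0.4875 0.0862 0.0761] az -70.49 F [2.4 2.4 2.4] T [ 0.325 -0.55   0.032] q6 2.771 0.10397282810850922 20.563006242737174 7.5
```

Request:
{"method": "send_rows", "body": {"moves": "0 0 0.0025 0 0 0 -1;0 0 0.005 0 0 0 -1;0 0 0.005 0 0 0 -1"}}

```text
time: 7.88
eef_pos: [0.4875, 0.0862, 0.0761]
tcp_rot: [0.807, -0.59, 0.0, -0.0]
contact_force: [3.9, 2.2, 2.3]
opening: 0.098
finger_force: 20.8
```

```bash
python3 - <<'E'
from st import *
w=shot('wrist','w5.png');cv2.imwrite('pics/w5c.png',cv2.resize(cv2.imread('pics/w5.png')[140:384,130:380],None,fx=2.4,fy=2.4,interpolation=cv2.INTER_CUBIC))
for i in range(6):
    s=ctrl.get_state();print(s['wrist_torque'].round(3),s['contact_force'].round(2));shot('scene')
E
```

```text
[0.4875 0.0862 0.0761] az -72.31 F [3.9 2.2 2.3] T [ 0.423 -0.675  0.133] q6 2.802 0.09784109840894296 20.768992630764842 7.875
[ 0.464 -0.722  0.006] [2.97 1.63 2.  ]
[ 0.397 -0.719  0.05 ] [3.43 2.43 2.21]
[ 0.367 -0.733  0.064] [4.   2.6  2.17]
[ 0.459 -0.818  0.05 ] [3.47 2.05 1.69]
[ 0.384 -0.806  0.064] [3.97 1.36 2.49]
[ 0.369 -0.798  0.059] [3.9  2.21 1.85]
```

View pics/w5c.png

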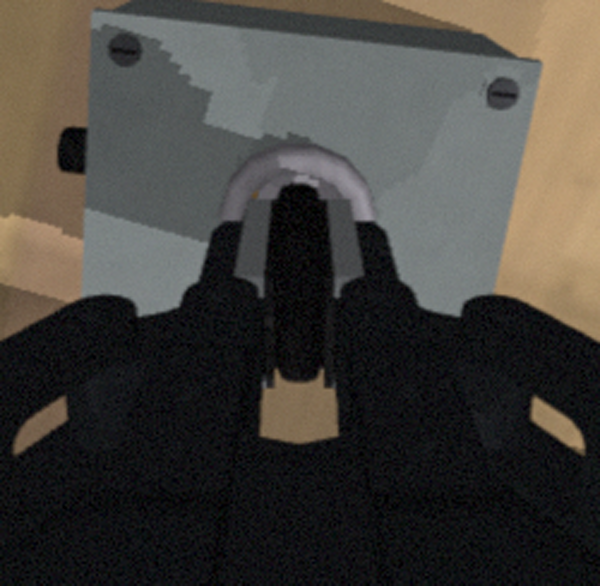

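The key is still square in the pads and has been turned 86°, which is at the stop. Next I turn it back to about 1.0 rad and start gentle lift tests.

Request:
{"method": "send_rows", "body": {"moves": "0 0 -0.014 0 0 0 -1;0 0 -0.028 0 0 0 -1;0 0 -0.042 0 0 0 -1;0 0 -0.056 0 0 0 -1;0 0 -0.07 0 0 0 -1;0 0 -0.08 0 0 0 -1;0 0 -0.08 0 0 0 -1"}}

```text
time: 9.1
eef_pos: [0.4869, 0.0862, 0.0761]
tcp_rot: [0.929, -0.371, -0.0, 0.0]
contact_force: [2.9, 2.9, 4.8]
opening: 0.104
finger_force: 21.3
```

Request:
{"method": "send_rows", "body": {"moves": "0 0 0 0 0 -0.005 -1;0 0 0 0 0 -0.01 -1;0 0 0 0 0 -0.015 -1;0 0 0 0 0 -0.02 -1;0 0 0 0 0 -0.025 -1;0 0 0 0 0 -0.025 -1"}}

```text
time: 9.85
eef_pos: [0.4863, 0.0862, 0.0797]
tcp_rot: [0.929, -0.371, -0.001, 0.0]
contact_force: [5.1, 2.9, -3.5]
opening: 0.102
finger_force: 21.4
```

```bash
python3 st.py
```

```text
[0.4863 0.0862 0.0797] az -43.53 F [ 5.1  2.9 -3.5] T [ 0.494 -0.903 -0.07 ] q6 2.3 0.10185857446224764 21.360578052699566 9.85
```

Request:
{"method": "send_rows", "body": {"moves": "0 0 0 0 0 0.012 -1;0 0 0 0.0015 -0.005 0.025 -1;0 0 0 0.0015 -0.005 0.025 -1;0 0 -0.01 0.0015 -0.005 0.025 -1;0 0 -0.019 0.0015 -0.005 0.025 -1;0 0 -0.019 0.0015 -0.005 0.025 -1;0 0 -0.019 0.0015 -0.005 0.018 -1;0 0 -0.019 0.0015 -0.005 0.012 -1;0 0 -0.019 0.0015 -0.005 0.006 -1;0 0 -0.019 0.0015 -0.005 0 -1;0 0 -0.019 0.0015 -0.005 0 -1"}}

```text
time: 11.22
eef_pos: [0.4871, 0.0866, 0.0799]
tcp_rot: [0.949, -0.314, -0.001, 0.0]
contact_force: [-0.1, -0.7, -7.1]
opening: 0.099
finger_force: 19.6
```

```bash
python3 st.py
```

```text
[0.4871 0.0866 0.0799] az -36.65 F [-0.1 -0.7 -7.1] T [-0.126  0.009  0.009] q6 2.181 0.09912317373851985 19.569639544934034 11.225
```

Held again, with a 7 N pull. The side load is gone. Going on.

Request:
{"method": "send_rows", "body": {"moves": "0 0 0 0 0 0.012 -1;0 0 0 0 0 0.025 -1;0 0 0 0 0 0.025 -1;0 0 -0.01 0 0 0.025 -1;0 0 -0.019 0 0 0.025 -1;0 0 -0.019 0 0 0.025 -1;0 0 -0.019 0 0 0.018 -1;0 0 -0.019 0 0 0.012 -1;0 0 -0.019 0 0 0.006 -1;0 0 -0.019 0 0 0.001 -1;0 0 -0.019 0 0 0.001 -1"}}

```text
time: 12.6
eef_pos: [0.4874, 0.0867, 0.08]
tcp_rot: [0.966, -0.257, -0.001, 0.0]
contact_force: [-1.1, -2.9, -7.4]
opening: 0.103
finger_force: 20.8
```

```bash
python3 st.py
```

```text
[0.4874 0.0867 0.08  ] az -29.81 F [-1.1 -2.9 -7.4] T [-0.748  0.336 -0.022] q6 2.062 0.10325386839240186 20.78294866718352 12.6
```

Request:
{"method": "send_rows", "body": {"moves": "0 0 0 0 0 0.012 -1;0 0 0 0.001 0.002 0.025 -1;0 0 0 0.001 0.002 0.025 -1;0 0 -0.01 0.001 0.002 0.025 -1;0 0 -0.019 0.001 0.002 0.025 -1;0 0 -0.019 0.001 0.002 0.025 -1;0 0 -0.019 0.001 0.002 0.018 -1;0 0 -0.019 0.001 0.002 0.012 -1;0 0 -0.019 0.001 0.002 0.006 -1;0 0 -0.019 0.001 0.002 0.001 -1;0 0 -0.019 0.001 0.002 0.001 -1"}}

```text
time: 13.98
eef_pos: [0.4881, 0.0862, 0.0801]
tcp_rot: [0.98, -0.199, 0.0, -0.0]
contact_force: [0.2, -3.9, -7.7]
opening: 0.106
finger_force: 20.8
```

```bash
python3 st.py
```

```text
[0.4881 0.0862 0.0801] az -22.97 F [ 0.2 -3.9 -7.7] T [-0.796  0.041 -0.055] q6 1.942 0.1063871827244105 20.81704879179597 13.975
```

Request:
{"method": "send_rows", "body": {"moves": "0 0 0 0 0 0.012 -1;0 0 0 0.0015 0.003 0.025 -1;0 0 0 0.0015 0.003 0.025 -1;0 0 -0.01 0.0015 0.003 0.025 -1;0 0 -0.019 0.0015 0.003 0.025 -1;0 0 -0.019 0.0015 0.003 0.025 -1;0 0 -0.019 0.0015 0.003 0.018 -1;0 0 -0.019 0.0015 0.003 0.012 -1;0 0 -0.019 0.0015 0.003 0.006 -1;0 0 -0.019 0.0015 0.003 0.001 -1;0 0 -0.019 0.0015 0.003 0.001 -1"}}

```text
time: 15.35
eef_pos: [0.4882, 0.0857, 0.0803]
tcp_rot: [0.99, -0.14, 0.0, -0.0]
contact_force: [-0.2, -2.2, -1.8]
opening: 0.101
finger_force: 20.0
```

```bash
python3 st.py
```

```text
[0.4882 0.0857 0.0803] az -16.14 F [-0.2 -2.2 -1.8] T [-0.32  0.07 -0.04] q6 1.821 0.10076290267356992 19.95789702516049 15.35
```

Request:
{"method": "send_rows", "body": {"moves": "0 0 0 0 0 -0.005 -1;0 0 0 0 0 -0.01 -1;0 0 0 0 0 -0.015 -1;0 0 0 0 0 -0.015 -1"}}

```text
time: 15.85
eef_pos: [0.4878, 0.0857, 0.0831]
tcp_rot: [0.99, -0.14, -0.0, -0.0]
contact_force: [-0.2, -0.8, -4.3]
opening: 0.101
finger_force: 19.7
```

```bash
python3 st.py
```

```text
[0.4878 0.0857 0.0831] az -16.13 F [-0.2 -0.8 -4.3] T [-0.137  0.099  0.018] q6 1.821 0.10106541733464557 19.71567504107952 15.85
```

Request:
{"method": "send_rows", "body": {"moves": "0 0 0 0 0 -0.007 -1;0 0 0 0 0 -0.014 -1;0 0 0 0 0 -0.02 -1;0 0 0 0 0 -0.02 -1"}}

```text
time: 16.35
eef_pos: [0.4881, 0.0856, 0.0876]
tcp_rot: [0.99, -0.14, -0.0, -0.0]
contact_force: [-1.0, -0.3, -3.3]
opening: 0.101
finger_force: 20.7
```

```bash
python3 - <<'E'
from st import *
w=shot('wrist','w6.png');cv2.imwrite('pics/w6c.png',cv2.resize(cv2.imread('pics/w6.png')[140:384,130:380],None,fx=2.4,fy=2.4,interpolation=cv2.INTER_CUBIC))
E
```

```text
[0.4881 0.0856 0.0876] az -16.13 F [-1.  -0.3 -3.3] T [0.02  0.263 0.031] q6 1.821 0.10140644455811151 20.667540729045868 16.35
```

View pics/w6c.png

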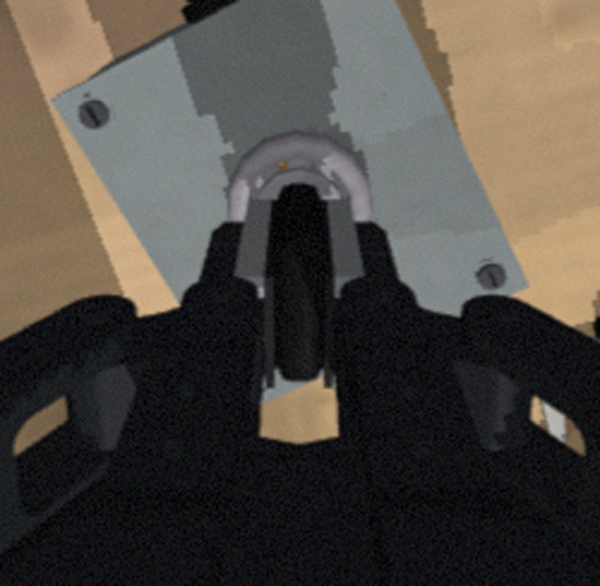

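The picture shows the head sitting unchanged between the pads while the TCP has risen 11.5 mm, so the key is released. Next I draw it out.

Request:
{"method": "send_rows", "body": {"moves": "0 0 0 0 0 -0.015 -1;0 0 0 0 0 -0.03 -1;0 0 0 0 0 -0.045 -1;0 0 0 0 0 -0.06 -1;0 0 0 0 0 -0.08 -1;0 0 0 0 0 -0.1 -1;0 0 0 0 0 -0.13 -1;0 0 0 0 0 -0.17 -1;0 0 0 0 0 -0.25 -1;0 0 0 0 0 -0.35 -1;0 0 0 0 0 -0.4 -1"}}

```text
time: 17.77
eef_pos: [0.489, 0.0856, 0.1696]
tcp_rot: [0.99, -0.14, 0.002, -0.0]
contact_force: [-0.2, -0.1, -1.1]
opening: 0.098
finger_force: 19.8
```

```bash
python3 st.py; python3 - <<'E'
from h import *
go([.5614,-.17,.168])
E
```

```text
[0.489  0.0856 0.1696] az -16.13 F [-0.2 -0.1 -1.1] T [-0.045 -0.019 -0.047] q6 1.821 0.09760069439641864 19.75443941541016 17.775
shift [0.703 1.127 0.009] pos [0.489  0.0856 0.1696] x az -16.13
```

Request:
{"method": "send_rows", "body": {"moves": "0 0 0 0.08 0.12 0 -1;0 0 0 0.2 0.3 0 -1;0 0 0 0.32 0.5 0 -1;0 0 0 0.45 0.7 0 -1;0 0 0 0.58 0.9 0 -1;0 0 0 0.67 1 0 -1;0 0 0 0.67 1 0 -1"}}

```text
time: 18.65
eef_pos: [0.5617, -0.1455, 0.1676]
tcp_rot: [0.99, -0.142, 0.0, 0.0]
contact_force: [0.1, -0.2, -2.3]
opening: 0.108
finger_force: 19.8
```

Request:
{"method": "send_rows", "body": {"moves": "0 0.02 0 0 0.05 0 -1;0 0.04 0 0 0.127 0 -1;0 0.06 0 0 0.127 0 -1;0 0.08 0 0 0.127 0.05 -1;0 0.097 0 0 0.127 0.15 -1;0 0.097 0 0 0.127 0.25 -1;0 0.097 0 0 0.127 0.25 -1"}}

```text
time: 19.52
eef_pos: [0.5525, -0.1662, 0.1151]
tcp_rot: [0.945, -0.134, 0.295, 0.041]
contact_force: [0.5, -0.1, 0.4]
opening: 0.106
finger_force: 19.8
```

```bash
python3 - <<'E'
from st import *
print(r.as_matrix().round(3).tolist())
c=np.array([.5614,-.17,.049]);u=np.array([.96,-.278,0]);go(c-.006*u)
a=shot('side','b3.png')
I=cv2.imread('pics/b3.png')[140:260,190:320];cv2.imwrite('pics/b3c.png',cv2.resize(I,None,fx=4.5,fy=4.5,interpolation=cv2.INTER_CUBIC))
E
```

```text
[ 0.5525 -0.1662  0.1151] az -16.13 F [ 0.5 -0.1  0.4] T [ 0.09   0.356 -0.002] q6 0.948 0.10553700611396565 19.841557843610644 19.525
[[0.79, -0.277, 0.547], [-0.229, -0.961, -0.156], [0.569, -0.002, -0.823]]
shift [-0.173  0.007  0.282] pos [ 0.5525 -0.1662  0.1151] x az -16.13
```

View pics/b3c.png

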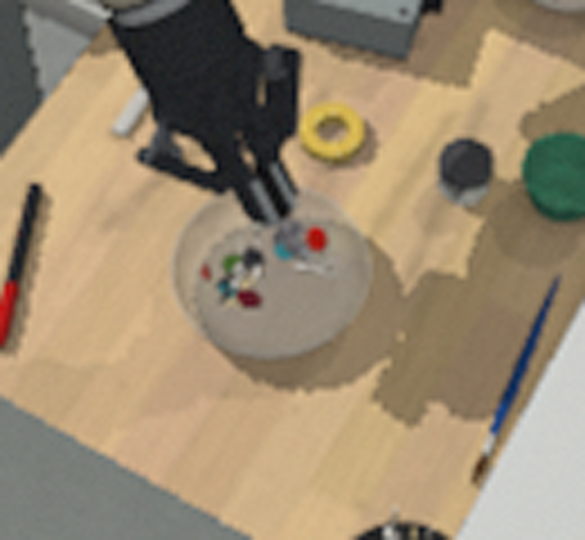

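The key, tilted, is held over the dish. I'll lower it.

Request:
{"method": "send_rows", "body": {"moves": "0 0 0 -0.05 0.003 0.08 -1;0 0 0 -0.1 0.006 0.16 -1;0 0 0 -0.14 0.007 0.23 -1;0 0 0 -0.155 0.007 0.255 -1;0 0 0 -0.165 0.007 0.27 -1;0 0 0 -0.165 0.007 0.27 -1"}}

```text
time: 20.32
eef_pos: [0.5571, -0.1737, 0.0604]
tcp_rot: [0.946, -0.133, 0.295, 0.038]
contact_force: [0.3, 0.9, 0.3]
opening: 0.104
finger_force: 19.8
```

```bash
python3 st.py
```

```text
[ 0.5571 -0.1737  0.0604] az -16.12 F [0.3 0.9 0.3] T [ 0.05   0.327 -0.012] q6 0.666 0.10401992602393009 19.83964598737657 20.325
```

Request:
{"method": "send_rows", "body": {"moves": "0 0 0 -0.008 0 0.012 -1;0 0 0 -0.016 0 0.024 -1;0 0 0 -0.016 0 0.024 -1;0 0 0 -0.016 0 0.024 -1"}}

```text
time: 20.82
eef_pos: [0.5562, -0.1746, 0.0556]
tcp_rot: [0.946, -0.132, 0.293, 0.036]
contact_force: [0.5, -0.3, -0.9]
opening: 0.102
finger_force: 19.8
```

```bash
python3 st.py
```

```text
[ 0.5562 -0.1746  0.0556] az -16.13 F [ 0.5 -0.3 -0.9] T [0.091 0.268 0.009] q6 0.635 0.10164973586123974 19.839534675702453 20.825
```

Request:
{"method": "send_rows", "body": {"moves": "0 0 0 -0.012 0 0.018 -1;0 0 0 -0.012 0 0.018 -1;0 0 0 -0.012 0 0.018 -1;0 0 0 -0.012 0 0.018 -0.5;0 0 0 -0.012 0 0.018 -0.2;0 0 0 -0.012 0 0.018 0;0 0 0 -0.012 0 0.018 0;0 0 0 -0.012 0 0.018 0"}}

```text
time: 21.82
eef_pos: [0.5561, -0.1754, 0.0527]
tcp_rot: [0.946, -0.132, 0.293, 0.035]
contact_force: [0.1, 0.0, 0.5]
opening: 0.501
finger_force: 0.0
```

Request:
{"method": "send_rows", "body": {"moves": "0 0 0 0 0 -0.1 0;0 0 0 0 0 -0.25 0;0 0 0 0 0 -0.5 0;0 0 0 0 0 -0.75 0;0 0 0 0 0 -0.75 0"}}

```text
time: 22.45
eef_pos: [0.4752, -0.1549, 0.1821]
tcp_rot: [0.945, -0.131, 0.297, 0.037]
contact_force: [-0.1, -0.9, -0.3]
opening: 0.502
finger_force: 0.0
```

```bash
python3 - <<'E'
from st import *
a=shot('side','b4.png')
I=cv2.imread('pics/b4.png')[90:240,190:340];cv2.imwrite('pics/b4c.png',cv2.resize(I,None,fx=4,fy=4,interpolation=cv2.INTER_CUBIC))
E
```

```text
[ 0.4752 -0.1549  0.1821] az -16.01 F [-0.1 -0.9 -0.3] T [0.06  0.232 0.045] q6 0.954 0.5016879857040644 0.0 22.45
```

View pics/b4c.png

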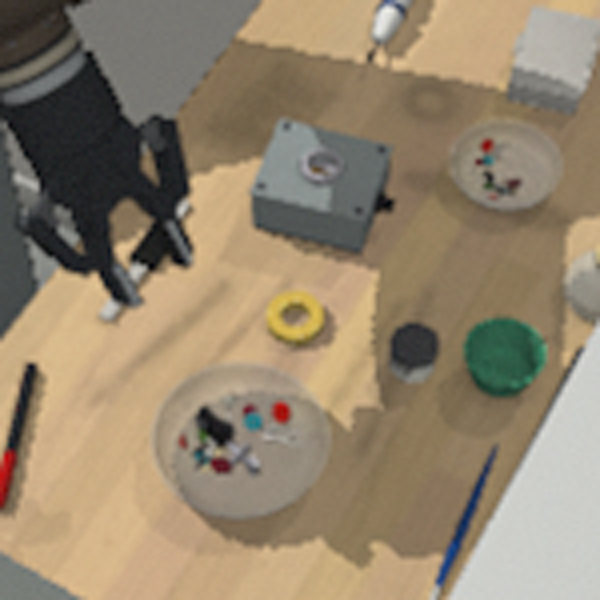

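The key lies in the dish, with its head at crop (212,425) and its bit at (250,463). The lock is empty, the bystanders are in place and the gripper is clear.

```bash
python3 -c "
from plant import ctrl
print(ctrl.sign_off())"
```

```text
the job is handed in; nothing more can be done
None
```

The key was turned to its stop (judged by a turn of about 86°, since the barrel isn't read out), drawn out at about 0.52 rad and left lying in the big glass dish. The pulls I read stayed under 8 N, and the job was handed in at about 22 s; the judge returned no verdict.

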